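# Snap the dip basket onto the bar of the ultrasonic bath and start it

## Robot

A 6-joint arm with a two-finger parallel gripper is mounted at the origin on a cart in front of the work surface, level with it; the furniture and walls round the work are solid. World frame = base frame: x ahead of the robot, y to its left, z up, the work surface at z = 0. Lengths are in m, angles in rad, forces in N, time in s.
With the tool pointing down it reaches from about 0.3 to 0.875 m from the base axis. Payload 6.4 kg.
Tool frame: the origin (TCP) lies midway between the tips of the shut fingers; the grasp point (between the pads) lies ctrl.grip_depth behind it (ctrl.grip_depth is the distance from the TCP to the grasp point, in m); x points along the fingers, y is the direction in which the jaws open and shut, and the axes are right-handed (so a half turn about x gives the same grasp; the last joint's range is limited). The gripper opens to 85 mm and grips with 20 to 120 N. Pads are 22 mm wide; open, the fingers measure 114 mm over their backs; the gripper's body (76 mm by 85 mm) begins 54 mm behind the grasp point. The pads swing forward as they close: fully open they stand 13 mm farther back than shut.
Start: joints at [-1.433, 0.181, 1.607, -0, 1.354, -0.206], TCP at [0.194, -0.541, 0.231] pointing down, gripper open.
Joint ranges: [-2.99, 2.99], [-0.89, 2.07], [0.3, 2.58], [-1.14, 4.28], [0, 2.63], [-3.12, 3.12]. Speed limits (rad/s): [2.57, 2.57, 3.01, 3.14, 3.14, 3.14].

## Interface

Orientations are given as a unit quaternion [w, x, y, z].
In Python, from bench import ctrl gives the robot as it stands.
- The arm moves only by the shell command python3 -m creep 'ROWS'. ROWS is text: rows parted by semicolons, each of 7 numbers parted by spaces: the opening, from 0 (shut) to 1 (fully open), then the shift along the tool's x, y, z in cm, then the turn, a rotation vector about the tool's x, y, z in rad. In form: claw x y z ax ay az; .... A call has 1 to 10 rows; each row shifts and turns the pose as measured when the row begins, along the tool's axes as they then stand; what a row does not reach is not made up. A row lasts 1/8 s, in which the tool goes at most 62.5 mm and 10.7 degrees, less where a joint would pass 70% of its speed; a pose out of reach is approached as far as the arm can. A call with a gripper value outside its range is refused whole. The fingers move at their own pace and stop on an object; the grip force is fixed at half the most. Time passes only in rows, so rows that do not move let the fingers close. It gives the time, the measured TCP pose, the force and the opening at its end, in the units of the state.
- ctrl.get_obs(): the state, without advancing time (a new reading comes with each control period).
- ctrl.camera(name): name is "side" or "top"; returns (picture, depth): 384x512x3 uint8, blue, green, red; 384x512 float32, m along the optical axis (not along the pixel's ray), 0 where there is no reading.
- ctrl.calibration(name): a dict with "mtx" (3x3 intrinsics, pixels), "R" (3x3) and "t" (3): a world point X has camera coordinates R X + t. Camera axes: x right, y down, z forward; pixel columns grow to the right and rows downward; lengths in m; the calibration is good to about 2 mm. A picture is of the moment at which its call begins. calibration takes no time and is no camera call.
- ctrl.hand_in(): hands the job in, once; it reports no verdict.
Trained networks look in the newest picture that a camera, given by its name, has taken for a name from the list of things; names that differ only in an ending like _2 or _b are one class to them, and where a whole thing is asked for, a point or a joint stands for the part that bears it (a point fixed in the world has none). Each returns a list of dicts, best first, with "confidence" (0 to 1); they miss things now and then, are a little off and sometimes report something else, mostly with a low value. They report only what shows in the picture. A call takes as long as a camera call. They do not tell look-alikes from the thing itself.
- ctrl.find_in(query, camera): "rect" ([left, top, right, bottom] in pixels, round what is visible of it).
The state is a dict: "time_s": time; "q": joint angles; "dq": joint speeds; "joint_efforts": joint torques, N m; "eef_pos": TCP position; "eef_rot": TCP orientation; "wrist_force": force on the tool from outside, world axes, zero at the start; "torque": the same for the moment, N m; "opening": opening from 0.0 (shut) to 1.0 (fully open).
Only numpy, scipy, OpenCV 4.12 (cv2) and the standard library are available. Lean on these libraries where they do the work, as an engineer would, in place of code of your own. Each camera call takes 0.05 s, during which the arm holds its last target.

## Task

Hang the wire dip basket, with the metal framework in it, inside the ultrasonic bath: press its snap hook gently straight down over the hanging bar, between the two rubber collars, until the sprung gate flicks shut beneath the bar and the bar lies up in the bend of the hook. Then tug the basket upward and hold the light pull for a moment, to make sure that the shut gate holds on the bar, let it down again to hang in the bend, let go and press the green start button. The bar stands on rubber mounts and its height differs from day to day, so feel for it and never force it, and leave the bottle and the crucible where they are.

Things in the scene. Friction and masses are not known exactly. Their poses are not given: they have to be found in the camera images.
- grip (a point): centre of the blue grip on top of the basket's hook: upright flat block 26 (x) x 10 (y) x 44 mm tall, steel neck below; pinch it across its thickness (along y). It is 160 mm above the basket's underside. Basket axes: z up, x from the hook's open nose side to its shank side, y along a bar lying in the hook. Basket 0.2 to 0.3 kg with content, stands on the bench.
- basket_mid (a point): middle of the basket's wire tray, 64 (x) x 80 (y) x 34 mm tall, straight below the grip; this point is 17 mm above its underside. Basket axes. The tray's rim is 126 mm below the grip centre.
- nose (a point): end of the hook's nose, on the -x side of the basket, 73 mm below and 18.5 mm beside the grip centre; steel rod 7 mm thick (outermost edge x = -22 mm, lowest point 76 mm below the grip centre). Between it and the tray's rim the -x side is open over 50 mm of height: a bar can come in there sideways until it stands below the mouth. Basket axes.
- throat (a point): where the middle of the bar comes to lie in the bend of the hook, 39 mm below the grip centre on the same plumb line. Basket axes. The hook is a cane of 7 mm rod in the x-z plane, mouth down; its shank goes down at x = +13 mm and bends out to the tray's rear wall. The mouth is 15 mm wide, from x = -9 to +6 mm, so its middle is at x = -2 mm.
- gate (a joint): brass sprung gate across the hook's mouth, hinged at the shank 68 mm below the grip centre; 0 = shut on the nose ; a bar coming up from below swings it inward and up (1.25 rad at most); it springs back. It flicks shut once the bar is 22 to 26 mm above its hinge; the bend stops the bar at 29 mm. Passing takes 4 to 8 N. Lifting some 17 mm from there brings the bar onto the shut gate from inside, which holds it; a pull of 5 to 10 N is a light tug.
- framework_mid (a point): middle of the loose chrome partial-denture framework (about 50 x 60 x 10 mm) lying in the tray
- bath_rim (a point): ultrasonic bath: steel basin open on top, inside 170 (x) x 160 (y) mm; this point is the middle of the opening at the top of the rim, 115 mm above the bench; basin floor 15 mm above the bench. Axes: z up, x from the control box at the front to the back, y along the hanging bar, which runs straight above this point. The bar's height is not reported.
- post_top (a point): top of the slotted upright at the +y end of the hanging bar, 204 mm above the bench (its twin at the -y end), uprights 182 mm apart. Steel bar 8 mm thick, clamped by hand so that its middle line is 32 to 56 mm above the rim; pressed, it gives way about 1 mm per 6 N. Rubber collars 16 mm in diameter on it, 36 mm either side of the middle.
- start (a joint): green start button: 0 = out, 0.006 = fully in (m), springs back; about 4 N
- start_top (a point): top centre of the round green start button, 26 mm across, on the control box at the bath's front, about 121 mm above the bench; it is pressed straight down
- bottle: brown dropper bottle with black cap, 33 mm across, 102 mm tall, upright on the bench, origin under its middle; stays where it is
- crucible: beige clay crucible, 51 mm across, 40 mm tall, on the bench, origin under its middle; stays where it is
Mind the look-alikes: they are no part of the job. Leave any orange or turquoise look-alike of the part that bears grip alone.

How it is judged:
By the outcome, as a careful person would: the job done as asked, in the order asked, and still so for the second after the job is handed in, with the robot touching nothing.
It also fails if it takes over 69 s, if anything falls off the work surface, if the arm or the gripper's body presses on something with over 40 N, if the wrist force passes 120 N, or if a joint passes its speed limit or range.

## Working session

There is one attempt and no reset: what is moved stays moved. The work goes in short steps, Python scripts to look and compute and a shell command to move; the robot and the scene stay as the last step left them, time stands still between calls to the robot, and variables do not carry over. Pictures are saved under pics/ and viewed, and the job is handed in when it is done.

```bash
ls; mkdir -p pics
cat > h.py <<'E'
import numpy as np,cv2
from bench import ctrl
def px2w(cam,u,v,d):
    c=ctrl.calibration(cam);K=np.array(c["mtx"]);R=np.array(c["R"]);t=np.array(c["t"])
    p=np.linalg.inv(K)@np.array([u,v,1.])*d
    return R.T@(p-t)
def w2px(cam,X):
    c=ctrl.calibration(cam);K=np.array(c["mtx"]);R=np.array(c["R"]);t=np.array(c["t"])
    p=K@(R@np.array(X)+t);return p[:2]/p[2]
def cloud(cam,d):
    c=ctrl.calibration(cam);K=np.array(c["mtx"]);R=np.array(c["R"]);t=np.array(c["t"])
    v,u=np.mgrid[:d.shape[0],:d.shape[1]]
    P=np.stack([(u-K[0,2])/K[0,0]*d,(v-K[1,2])/K[1,1]*d,d],-1)
    return (P-t)@R
E
python3 - <<'E'
from h import *
print(ctrl.get_obs(),ctrl.grip_depth)
for c in("side","top"):
    im,d=ctrl.camera(c);cv2.imwrite(f"pics/{c}0.png",im);np.save(f"{c}0.npy",d)
    cal=ctrl.calibration(c);print(c,-np.array(cal["R"]).T@cal["t"])
    for q in["grip","start_top","bottle","crucible","post_top","bath_rim","nose","framework_mid"]:
        print(q,[(np.round(r["rect"]).tolist(),round(r["confidence"],2)) for r in ctrl.find_in(q,c)])
E
```

```text
pics
{'time_s': 0.0, 'q': array([-1.43331753e+00,  1.81518776e-01,  1.60800578e+00,  2.29689262e-05,
        1.35381520e+00, -2.06275231e-01]), 'dq': array([-8.80702539e-04,  2.86746332e-04,  8.81725086e-05, -1.09875460e-03,
       -2.94425170e-04, -1.13668917e-03]), 'joint_efforts': array([ 5.30362249e-04, -4.44876409e+01, -3.51330435e+01, -1.99428164e-04,
        9.20821389e-03,  1.30756419e-05]), 'eef_pos': array([ 0.19374807, -0.5407875 ,  0.23039776]), 'eef_rot': array([ 0.12031906,  0.6967171 ,  0.12155317, -0.69665876]), 'wrist_force': array([-0.12386484,  0.31144819, -0.00087579]), 'torque': array([0.00130592, 0.00528483, 0.0165204 ]), 'opening': 1.0016386148509957} 0.0187
side [-0.07689263  1.27340208  0.96904085]
grip [([260.0, 173.0, 279.0, 230.0], 0.69), ([302.0, 172.0, 326.0, 222.0], 0.68), ([218.0, 195.0, 241.0, 245.0], 0.67), ([219.0, 265.0, 248.0, 329.0], 0.57)]
start_top []
bottle [([191.0, 206.0, 202.0, 232.0], 0.49)]
crucible [([321.0, 175.0, 329.0, 180.0], 0.6)]
post_top [([232.0, 132.0, 312.0, 204.0], 0.96)]
bath_rim [([233.0, 130.0, 306.0, 205.0], 0.69)]
nose [(
[... 263 characters left out ...]
, 315.0, 268.0], 0.92), ([212.0, 183.0, 240.0, 210.0], 0.9), ([262.0, 200.0, 292.0, 229.0], 0.9), ([116.0, 236.0, 149.0, 259.0], 0.56)]
start_top [([353.0, 209.0, 357.0, 221.0], 0.59)]
bottle []
crucible [([212.0, 184.0, 244.0, 208.0], 0.58), ([367.0, 231.0, 383.0, 248.0], 0.53)]
post_top [([307.0, 148.0, 376.0, 222.0], 0.63), ([352.0, 210.0, 358.0, 219.0], 0.2)]
bath_rim [([307.0, 146.0, 377.0, 228.0], 0.74), ([212.0, 183.0, 241.0, 209.0], 0.56)]
nose [([211.0, 180.0, 242.0, 209.0], 0.94), ([117.0, 236.0, 148.0, 261.0], 0.85), ([264.0, 200.0, 290.0, 231.0], 0.73), ([290.0, 234.0, 318.0, 268.0], 0.66), ([306.0, 150.0, 375.0, 221.0], 0.57)]
framework_mid [([224.0, 193.0, 237.0, 204.0], 0.62)]
```

Run:
```python
import cv2
a=cv2.imread("pics/side0.png");b=cv2.imread("pics/top0.png")
cv2.imwrite("pics/s1.png",cv2.resize(a[110:350,150:390],(600,600),interpolation=cv2.INTER_CUBIC))
cv2.imwrite("pics/t1.png",cv2.resize(b[120:300,100:400],(800,480),interpolation=cv2.INTER_CUBIC))
```

```text
(no output)
```

View pics/s1.png

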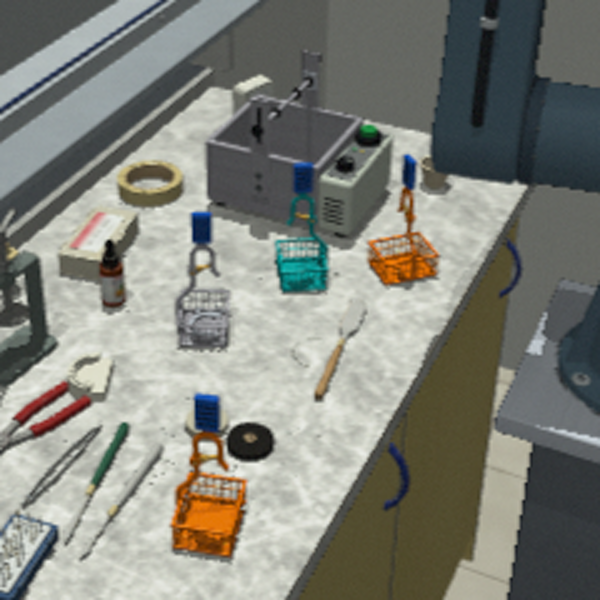

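View pics/t1.png

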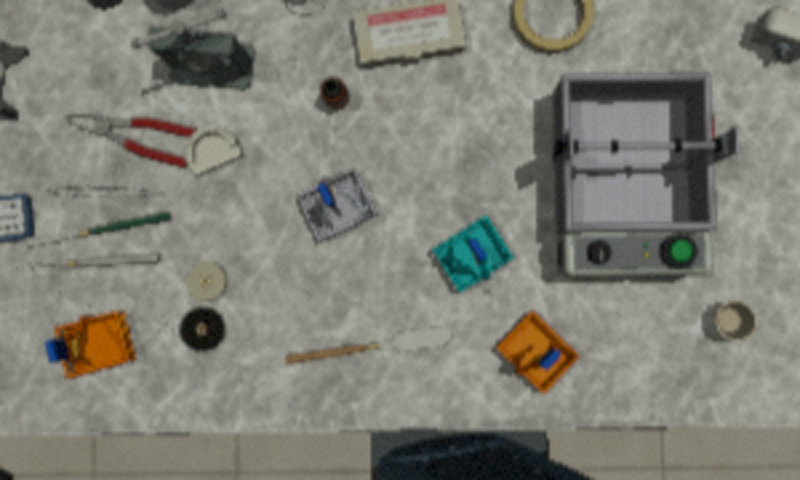

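Candidates are: steel-grey basket (top 226,197; side 231,220), turquoise (top 277,215), and two orange (top 298,250; 132,248). The grey wire one holding a framework is the one meant. I'll enlarge it and measure.

Run:
```python
from h import *
a=cv2.imread("pics/side0.png");b=cv2.imread("pics/top0.png")
A=cv2.resize(a[185:255,205:255],(400,560),interpolation=cv2.INTER_CUBIC)
B=cv2.resize(b[175:220,205:250],(400,400),interpolation=cv2.INTER_CUBIC)
B=cv2.copyMakeBorder(B,0,160,0,0,cv2.BORDER_CONSTANT)
cv2.imwrite("pics/c1.png",np.hstack([A,B]))
ct=cloud("top",np.load("top0.npy"));cs=cloud("side",np.load("side0.npy"))
for n,im,c,(x0,y0,x1,y1) in(("top",b,ct,(205,175,250,220)),("side",a,cs,(205,185,255,255))):
    hsv=cv2.cvtColor(im,cv2.COLOR_BGR2HSV)
    m=(hsv[...,0]>100)&(hsv[...,0]<130)&(hsv[...,1]>120)
    mm=np.zeros_like(m);mm[y0:y1,x0:x1]=m[y0:y1,x0:x1]
    P=c[mm];print(n,"blue",len(P),np.median(P,0),P.min(0),P.max(0))
    # gray basket points
    q=c[y0:y1,x0:x1].reshape(-1,3);k=(q[:,2]>.008)
    print(q[k].min(0),q[k].max(0),k.sum())
    print(cv2.minAreaRect(P[:,:2].astype(np.float32)*1000))
    k=(q[:,2]>.015)&(q[:,2]<.05); print("tray",k.sum(),cv2.minAreaRect(q[k][:,:2].astype(np.float32)*1000))
    # bath
    q=c.reshape(-1,3); 
    k=(q[:,0]>.3)&(q[:,1]<-.12)&(q[:,2]>.06)&(q[:,2]<.3)
# top image bath region
v,u=np.mgrid[:384,:512]
R=(u>300)&(u<385)&(v>140)&(v<230)
q=ct
k=R&(q[...,2]>.1)&(q[...,2]<.125);print("rim",k.sum(),cv2.minAreaRect(q[k][:,:2].astype(np.float32)*1000))
k=R&(q[...,2]>.135)&(q[...,2]<.19);print("bar",k.sum(),np.median(q[k],0));print(np.c_[u[k],v[k],np.round(q[k],3)][::6])
k=R&(q[...,2]>.19)&(q[...,2]<.22);print("post",np.c_[u[k],v[k],np.round(q[k],3)])
hsv=cv2.cvtColor(b,cv2.COLOR_BGR2HSV);k=(hsv[...,0]>45)&(hsv[...,0]<85)&(hsv[...,1]>100)&(u>340)&(u<370)&(v>200)&(v<225);print("btn",k.sum(),np.median(ct[k],0),ct[k].min(0),ct[k].max(0))
```

```text
top blue 28 [0.54472183 0.16810359 0.18006763] [0.53301879 0.1619321  0.00298981] [0.56435201 0.19566881 0.18305369]
[0.43611861 0.04944855 0.00802161] [0.61828713 0.21953979 1.37985987] 207
((550.7596435546875, 178.22988891601562), (44.181217193603516, 14.015045166015625), 49.63959884643555)
tray 112 ((546.676025390625, 170.76528930664062), (69.02106475830078, 81.0798110961914), 24.89936065673828)
side blue 84 [0.54241299 0.17155837 0.1630955 ] [0.53223097 0.16117161 0.1386324 ] [0.55377301 0.18211636 0.18239575]
[-0.07689263 -0.11770647  0.00800355] [0.78795639 1.27340208 0.96904085] 655
((541.0472412109375, 171.40188598632812), (23.192279815673828, 12.907865524291992), 31.828948974609375)
tray 331 ((614.2305908203125, 39.20588684082031), (185.1634521484375, 383.866943359375), 30.921539306640625)
rim 1069 ((573.0104370117188, -191.04608154296875), (183.8050994873047, 234.0230712890625), 89.09395599365234)
bar 275 [ 0.59658979 -0.19869326  0.16103586]
[[ 3.73e+02  1.68e+02  6.11e-01 -2.82e-01  1.80e-01]
 [ 3.11e+02  1.70e+02  6.11e-01 -1.00e-01  1.57e-01]
 [ 3.74e+02  1.70e+02  6.04
[... 4064 characters left out ...]
.14e+02  1.75e+02  5.89e-01 -1.03e-01  2.06e-01]
 [ 3.75e+02  1.75e+02  5.88e-01 -2.82e-01  1.96e-01]
 [ 3.76e+02  1.75e+02  5.87e-01 -2.82e-01  2.07e-01]
 [ 3.13e+02  1.76e+02  5.87e-01 -1.00e-01  2.00e-01]
 [ 3.14e+02  1.76e+02  5.86e-01 -1.02e-01  2.07e-01]
 [ 3.75e+02  1.76e+02  5.86e-01 -2.84e-01  1.91e-01]
 [ 3.76e+02  1.76e+02  5.84e-01 -2.84e-01  2.01e-01]
 [ 3.13e+02  1.77e+02  5.84e-01 -1.00e-01  1.98e-01]
 [ 3.14e+02  1.77e+02  5.84e-01 -1.03e-01  2.02e-01]
 [ 3.75e+02  1.77e+02  5.82e-01 -2.83e-01  1.95e-01]
 [ 3.13e+02  1.78e+02  5.82e-01 -1.01e-01  1.92e-01]]
btn 71 [ 0.47715574 -0.23804803  0.11890269] [ 0.46480942 -0.25367497  0.09919456] [ 0.49283401 -0.20178301  0.12436222]
```

View pics/c1.png

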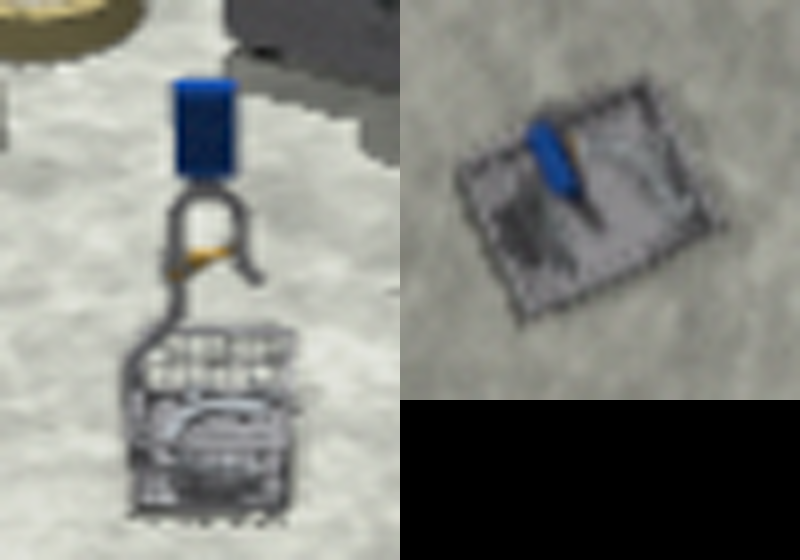

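The crop confirms it: plain steel wire basket with framework in it, nose to the right in the side view (toward the robot, -x), yaw about +25°. Now working out the approach in tool axes.

```bash
cat >> h.py <<'E'
from scipy.spatial.transform import Rotation as Ro
def tool():
    o=ctrl.get_obs();w,x,y,z=o["eef_rot"];return o,Ro.from_quat([x,y,z,w])
def go(target,yaw):
    """shift in tool cm & rotvec to reach TCP target, tool x down, tool y along +-basket y at given yaw"""
    o,R=tool();M=R.as_matrix()
    best=None
    for s in(1,-1):
        ty=s*np.array([-np.sin(yaw),np.cos(yaw),0]);tx=np.array([0,0,-1.]);D=np.stack([tx,ty,np.cross(tx,ty)],1)
        rv=(R.inv()*Ro.from_matrix(D)).as_rotvec()
        if best is None or np.linalg.norm(rv)<np.linalg.norm(best):best=rv
    d=np.array(target)-o["eef_pos"]
    print("t",round(o["time_s"],2),"pos",np.round(o["eef_pos"],4),"F",np.round(o["wrist_force"],2),"tq",np.round(o["torque"],2),"open",round(o["opening"],3))
    print("shift cm",np.round(M.T@d*100,2),"rotvec",np.round(best,3),"q6",round(o["q"][5],2))
    print("tool axes y",np.round(M[:,1],2),"z",np.round(M[:,2],2))
E
python3 - <<'E'
from h import *
go([.5445,.168,.30],np.radians(25))
ct=cloud("top",np.load("top0.npy"))
q=ct;v,u=np.mgrid[:384,:512]
for lo,hi in((-.26,-.235),(-.22,-.16),(-.15,-.12)):
    k=(q[...,0]>.59)&(q[...,0]<.605)&(q[...,1]>lo)&(q[...,1]<hi)&(q[...,2]>.135)&(q[...,2]<.185)
    print(lo,k.sum(),np.mean(q[k],0))
r=(u>300)&(u<385)&(v>130)&(v<200)
k=r&(q[...,2]>.10)&(q[...,2]<.125)&(q[...,0]>.47);print(np.percentile(q[k],[1,99],axis=0))
cs=cloud("side",np.load("side0.npy"))
k=(cs[...,0]>.57)&(cs[...,0]<.62)&(cs[...,1]>-.27)&(cs[...,1]<-.11)&(cs[...,2]>.135)&(cs[...,2]<.185)
for lo in np.arange(-.27,-.11,.03):
    kk=k&(cs[...,1]>lo)&(cs[...,1]<lo+.03);print("side",round(lo,2),kk.sum(),np.mean(cs[kk],0))
for n,p in(("bottle",(226,155)),("crucible",(374,240)),("turq",(277,212)),("or",(305,253))):print(n,np.round(q[p[1],p[0]],3))
E
```

```text
t 0.9 pos [ 0.1938 -0.5414  0.2313] F [-0.17 -0.39 -0.02] tq [-0.04 -0.03  0.02] open 0.999
shift cm [ -6.87 -54.96 -56.93] rotvec [-0.093 -0.     0.   ] q6 -0.21
tool axes y [ 0.34 -0.94 -0.  ] z [-0.94 -0.34 -0.  ]
-0.26 26 [ 0.59648964 -0.24708346  0.15971066]
-0.22 59 [ 0.59714326 -0.19014422  0.15980463]
-0.15 29 [ 0.59771281 -0.13484947  0.15891833]
[[ 0.52561028 -0.28125269  0.10074267]
 [ 0.69046141 -0.10353988  0.12046272]]
side -0.27 10 [ 0.59363425 -0.257604    0.16199819]
side -0.24 17 [ 0.59388307 -0.2280005   0.15920753]
side -0.21 8 [ 0.59292421 -0.19546833  0.16147709]
side -0.18 17 [ 0.591935   -0.16187527  0.1617954 ]
side -0.15 6 [ 0.59202354 -0.1380767   0.16191882]
side -0.12 1 [ 0.58941918 -0.11167089  0.16051645]
bottle [0.677 0.166 0.066]
crucible [ 0.393 -0.325  0.004]
turq [0.484 0.006 0.181]
or [ 0.362 -0.075  0.173]
```

```bash
python3 -m creep '0.6 -5 -1 -1 -0.05 0 0; 0.6 -3 -4 -4.2 -0.04 0 0; 0.6 0 -4.2 -4.4 0 0 0; 0.6 0 -4.2 -4.4 0 0 0; 0.6 0 -4.2 -4.4 0 0 0; 0.6 0 -4.2 -4.4 0 0 0; 0.6 0 -4.2 -4.4 0 0 0; 0.6 0 -4.2 -4.4 0 0 0; 0.6 0 -4.2 -4.4 0 0 0; 0.6 0 -4.2 -4.4 0 0 0'
python3 - <<'E'
from h import *
go([.5445,.168,.30],np.radians(25))
E
```

```text
time_s: 2.15
eef_pos: [0.4045, -0.0138, 0.3148]
eef_rot: [0.152, 0.694, 0.147, -0.688]
wrist_force: [1.3, -0.2, 0.8]
opening: 0.599
t 2.15 pos [ 0.4045 -0.0138  0.3148] F [ 1.26 -0.17  0.8 ] tq [-0.03 -0.06 -0.05] open 0.599
shift cm [  1.53 -10.77 -20.26] rotvec [-0.01  -0.006 -0.008] q6 0.82
tool axes y [ 0.41 -0.91  0.01] z [-0.91 -0.41 -0.01]
```

```bash
python3 -m creep '0.6 0 -2.2 -4.1 0 0 0; 0.6 0 -2.2 -4.1 0 0 0; 0.6 0 -2.2 -4.1 0 0 0; 0.6 0 -2.2 -4.1 -0.01 0 0; 0.6 0 -1.6 -3 0 0 0; 0.6 0 0 0 0 0 0; 0.6 0 0 0 0 0 0'
python3 - <<'E'
from h import *
go([.5445,.168,.146],np.radians(25))
im,d=ctrl.camera("side");cv2.imwrite("pics/s2.png",cv2.resize(im[100:300,150:350],(600,600),interpolation=cv2.INTER_CUBIC))
im,d=ctrl.camera("top");cv2.imwrite("pics/t2.png",cv2.resize(im[140:240,170:270],(600,600),interpolation=cv2.INTER_CUBIC))
E
```

```text
time_s: 3.02
eef_pos: [0.5408, 0.1727, 0.3159]
eef_rot: [0.159, 0.693, 0.153, -0.686]
wrist_force: [-0.5, 0.5, -0.0]
opening: 0.601
t 3.02 pos [0.5408 0.1727 0.3159] F [-0.53  0.52 -0.02] tq [-0.04  0.02 -0.03] open 0.601
shift cm [1.7e+01 4.1e-01 1.0e-02] rotvec [ 0.009 -0.008 -0.01 ] q6 1.23
tool axes y [ 0.43 -0.9   0.01] z [-0.9  -0.43 -0.01]
```

View pics/s2.png

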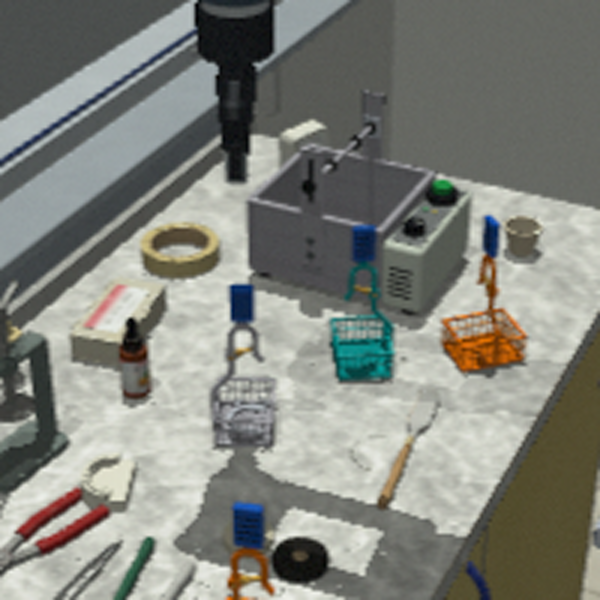

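The open fingers (237,170 in the crop) stand straight above the blue grip (241,300). I'm descending.

```bash
python3 -m creep '0.6 4 0.3 0 0.01 -0.008 -0.01; 0.6 4 0.1 0 0 0 0; 0.6 3 0 0 0 0 0; 0.6 2 0 0 0 0 0; 0.6 1 0 0 0 0 0; 0.6 0 0 0 0 0 0'
python3 - <<'E'
from h import *
go([.5445,.168,.146],np.radians(25))
E
```

```text
time_s: 3.88
eef_pos: [0.5433, 0.1629, 0.1763]
eef_rot: [0.15, 0.694, 0.149, -0.689]
wrist_force: [0.8, 0.8, -0.5]
opening: 0.6
t 3.88 pos [0.5433 0.1629 0.1763] F [ 0.81  0.77 -0.47] tq [-0.06 -0.03  0.05] open 0.6
shift cm [ 3.03 -0.42 -0.3 ] rotvec [-0.01  -0.007 -0.003] q6 1.23
tool axes y [ 0.41 -0.91  0.  ] z [-0.91 -0.41 -0.01]
```

```bash
python3 -m creep '0.6 1.2 -0.3 -0.3 -0.01 -0.005 0; 0.6 1.2 0 0 0 0 0; 0.6 0.5 0 0 0 0 0; 0.6 0 0 0 0 0 0'
python3 - <<'E'
from h import *
go([.5445,.168,.146],np.radians(25))
im,d=ctrl.camera("side");cv2.imwrite("pics/s3.png",cv2.resize(im[150:260,190:290],(545,600),interpolation=cv2.INTER_CUBIC))
im,d=ctrl.camera("top");cv2.imwrite("pics/t3.png",cv2.resize(im[140:240,170:270],(600,600),interpolation=cv2.INTER_CUBIC))
E
```

```text
time_s: 4.38
eef_pos: [0.5464, 0.1672, 0.1476]
eef_rot: [0.155, 0.692, 0.152, -0.688]
wrist_force: [1.1, 0.9, 0.0]
opening: 0.597
t 4.38 pos [0.5464 0.1672 0.1476] F [1.06 0.9  0.02] tq [ 0.07 -0.01  0.04] open 0.597
shift cm [ 0.16 -0.16  0.14] rotvec [ 0.001 -0.005 -0.004] q6 1.23
tool axes y [ 0.42 -0.91  0.  ] z [-0.91 -0.42 -0.  ]
```

View pics/s3.png

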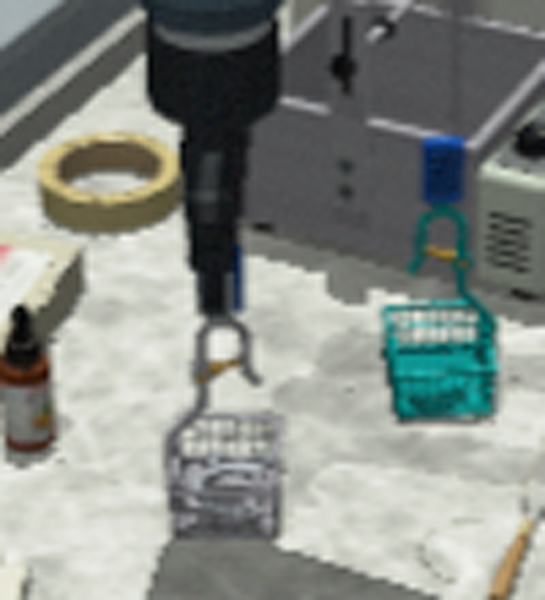

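View pics/t3.png

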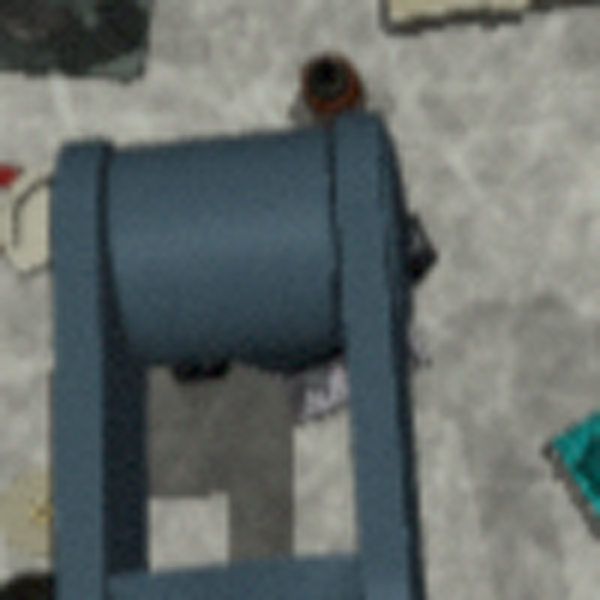

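The near finger stands squarely in front of the grip, and the remaining blue edge fits the parallax. I'm nudging and closing.

```bash
python3 -m creep '0.6 0.15 -0.1 0.15 0 -0.004 -0.004; 0.4 0 0 0 0 0 0; 0.2 0 0 0 0 0 0; 0 0 0 0 0 0 0; 0 0 0 0 0 0 0; 0 0 0 0 0 0 0; 0 0 0 0 0 0 0'
python3 - <<'E'
from h import *
go([.5445,.168,.146],np.radians(25))
E
```

```text
time_s: 5.35
eef_pos: [0.5453, 0.1676, 0.1475]
eef_rot: [0.153, 0.691, 0.153, -0.689]
wrist_force: [0.0, 0.9, -0.2]
opening: 0.107
t 5.35 pos [0.5453 0.1676 0.1475] F [ 0.04  0.93 -0.15] tq [ 0.01  0.04 -0.  ] open 0.107
shift cm [ 0.15 -0.07  0.05] rotvec [ 0.001 -0.003 -0.001] q6 1.22
tool axes y [ 0.42 -0.91  0.  ] z [-0.91 -0.42 -0.  ]
```

Gripped (opening 0.107 ≈ 9 mm). I'm lifting, smoothly.

```bash
python3 -m creep '0 -1 0 0 0 0 0; 0 -2 0 0 0 0 0; 0 -3 0 0 0 0 0; 0 -4 0 0 0 0 0; 0 -4 0 0 0 0 0; 0 -4 0 0 0 0 0; 0 -4 0 0 0 0 0; 0 -3 0 0 0 0 0; 0 -2 0 0 0 0 0; 0 0 0 0 0 0 0'
python3 - <<'E'
from h import *
go([.642,-.192,.39],0)
im,d=ctrl.camera("side");cv2.imwrite("pics/s4.png",cv2.resize(im[60:260,150:350],(600,600),interpolation=cv2.INTER_CUBIC))
E
```

```text
time_s: 6.6
eef_pos: [0.5424, 0.1669, 0.4282]
eef_rot: [-0.153, -0.69, -0.153, 0.691]
wrist_force: [-0.3, -0.3, -3.0]
opening: 0.108
t 6.6 pos [0.5424 0.1669 0.4282] F [-0.29 -0.34 -3.03] tq [ 0.01 -0.03 -0.01] open 0.108
shift cm [ 3.82 36.74  6.16] rotvec [ 0.437  0.001 -0.   ] q6 1.22
tool axes y [ 0.42 -0.91 -0.  ] z [-0.91 -0.42  0.  ]
```

View pics/s4.png

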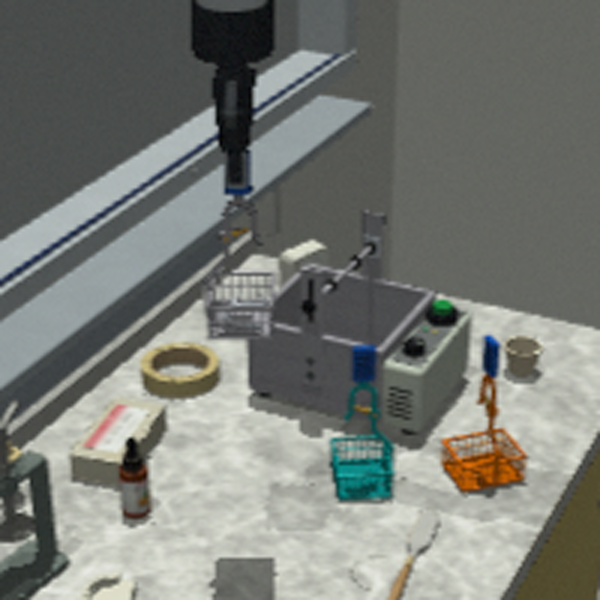

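Basket hangs plumb in the grip (wrist Fz −3.0 N). I'll turn to bath yaw, then traverse.

```bash
python3 -m creep '0 0 0 0 0.1 0 0; 0 0 0 0 0.11 0 0; 0 0 0 0 0.11 0 0; 0 0 0 0 0.11 0 0; 0 0 2 -0.5 0.02 0 0; 0 0 3.5 -1 0 0 0; 0 0 4 -1 0 0 0; 0 0 4 -1 0 0 0; 0 0 4 -1 0 0 0; 0 0 4 -1 0 0 0'
python3 - <<'E'
from h import *
go([.642,-.192,.39],0)
E
```

```text
time_s: 7.9
eef_pos: [0.5887, -0.0586, 0.4109]
eef_rot: [0.005, -0.698, 0.007, 0.716]
wrist_force: [1.1, 0.1, -2.3]
opening: 0.104
t 7.9 pos [ 0.5887 -0.0586  0.4109] F [ 1.11  0.06 -2.28] tq [-0.01 -0.04  0.01] open 0.104
shift cm [ 1.98 13.25 -5.6 ] rotvec [-0.017  0.026 -0.002] q6 1.29
tool axes y [-0.02 -1.    0.  ] z [-1.    0.02  0.03]
```

```bash
python3 -m creep '0 -0.3 3.5 -1.5 -0.01 0.02 0; 0 -0.3 3 -1.5 -0.01 0.01 0; 0 -0.3 3 -1.3 0 0 0; 0 -0.3 2 -1 0 0 0; 0 0 1 -0.3 0 0 0; 0 0 0 0 0 0 0; 0 0 0 0 0 0 0'
python3 - <<'E'
from h import *
go([.642,-.192,.39],0)
E
```

```text
time_s: 8.78
eef_pos: [0.6413, -0.1978, 0.4133]
eef_rot: [-0.001, -0.704, -0.001, 0.71]
wrist_force: [0.4, 0.6, -2.3]
opening: 0.105
t 8.78 pos [ 0.6413 -0.1978  0.4133] F [ 0.38  0.56 -2.31] tq [ 0.02 -0.09  0.02] open 0.105
shift cm [ 2.33 -0.58 -0.1 ] rotvec [0.003 0.009 0.001] q6 1.09
tool axes y [ 0. -1. -0.] z [-1.   -0.    0.01]
```

```bash
python3 -m creep '0 1.5 -0.5 0 0 0.009 0; 0 2 0 0 0 0 0; 0 2 0 0 0 0 0; 0 1.5 0 0 0 0 0; 0 0.5 0 0 0 0 0; 0 0 0 0 0 0 0'
python3 - <<'E'
from h import *
go([.642,-.192,.2445],0)
for c,(x0,y0,x1,y1) in(("side",(210,80,330,220)),("top",(290,130,390,230))):
    im,d=ctrl.camera(c);np.save(c+"5.npy",d);cv2.imwrite(f"pics/{c}5r.png",im);cv2.imwrite(f"pics/{c}5.png",cv2.resize(im[y0:y1,x0:x1],None,fx=4.2,fy=4.2,interpolation=cv2.INTER_CUBIC))
E
```

```text
time_s: 9.52
eef_pos: [0.6407, -0.1873, 0.3386]
eef_rot: [0.003, 0.708, 0.004, -0.706]
wrist_force: [0.8, -0.6, -2.3]
opening: 0.103
t 9.53 pos [ 0.6407 -0.1873  0.3386] F [ 0.84 -0.58 -2.28] tq [0.04 0.   0.04] open 0.103
shift cm [ 9.41  0.47 -0.1 ] rotvec [ 0.01  -0.003  0.001] q6 1.1
tool axes y [ 0.01 -1.   -0.  ] z [-1.   -0.01 -0.  ]
```

View pics/side5.png

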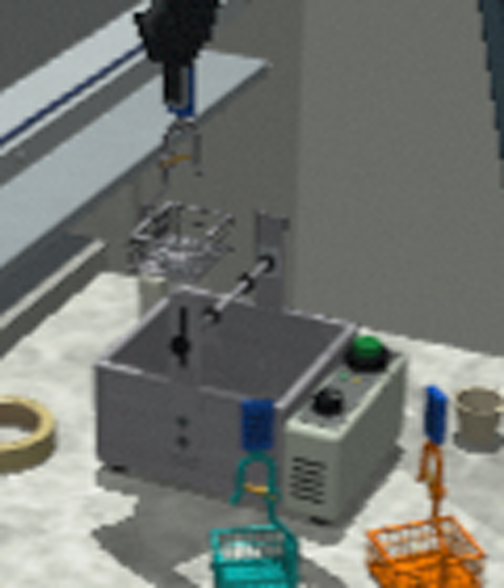

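View pics/top5.png

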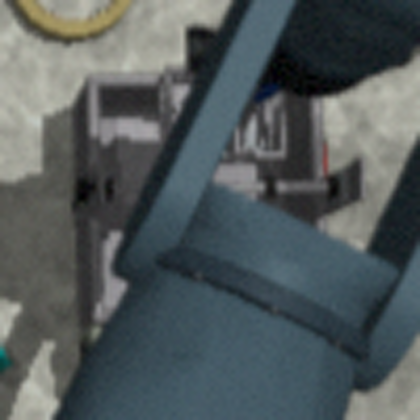

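Run:
```python
from h import *
for c in("side","top"):
    P=cloud(c,np.load(c+"5.npy")).reshape(-1,3)
    k=(P[:,0]>.59)&(P[:,0]<.71)&(P[:,1]>-.25)&(P[:,1]<-.13)&(P[:,2]>.188)&(P[:,2]<.232)
    q=P[k];print(c,k.sum(),np.percentile(q,[2,50,98],axis=0).round(4).tolist(),cv2.minAreaRect(q[:,:2].astype(np.float32)*1000))
    k=(P[:,0]>.59)&(P[:,0]<.71)&(P[:,1]>-.25)&(P[:,1]<-.13)&(P[:,2]>.26)&(P[:,2]<.33)
    q=P[k];print(" hook",k.sum(),np.percentile(q,[2,50,98],axis=0).round(4).tolist() if k.sum() else 0)
# expected projections in side: nose, throat, grip from TCP
o,R=tool();g=o["eef_pos"]+[0,0,.0125]
for n,off in(("grip",(0,0,0)),("nose",(-.0185,0,-.073)),("rimfl",(-.032,.04,-.126)),("rimfr",(-.032,-.04,-.126)),("rimbl",(.032,.04,-.126)),("botfl",(-.032,.04,-.16)),("botbl",(.032,.04,-.16))):
    p=w2px("side",g+np.array(off));print(n,p.round(1),"crop",((p-[210,80])*4.2).round())
```

```text
side 291 [[0.6058, -0.2301, 0.1913], [0.6437, -0.1826, 0.2023], [0.6731, -0.1422, 0.2289]] ((640.213134765625, -186.22836303710938), (71.86687469482422, 92.90447998046875), 3.60628342628479)
 hook 78 [[0.6191, -0.1947, 0.2651], [0.6425, -0.1854, 0.2974], [0.6558, -0.179, 0.3276]]
top 262 [[0.6086, -0.2246, 0.1894], [0.6353, -0.2017, 0.1987], [0.671, -0.1447, 0.2282]] ((636.7495727539062, -183.1090850830078), (93.05693817138672, 54.931739807128906), 73.43632507324219)
 hook 21 [[0.6196, -0.1884, 0.2769], [0.6256, -0.1838, 0.3028], [0.631, -0.1819, 0.3183]]
grip [252.5 100.7] crop [179.  87.]
nose [257.  120.6] crop [198. 171.]
rimfl [255.5 138.8] crop [191. 247.]
rimfr [264.8 130.6] crop [230. 212.]
rimbl [239.9 135.5] crop [125. 233.]
botfl [255.5 147.2] crop [191. 282.]
botbl [240.  143.8] crop [126. 268.]
```

Tray centre (0.640, −0.186) agrees with the TCP, so the basket hangs true. I'm lowering it behind the bar.

```bash
python3 -m creep '0 1.2 0.4 -0.1 0.01 0 0; 0 1.5 0 0 0 0 0; 0 1.5 0 0 0 0 0; 0 1.5 0 0 0 0 0; 0 1.5 0 0 0 0 0; 0 1.2 0 0 0 0 0; 0 0.8 0 0 0 0 0; 0 0 0 0 0 0 0'
python3 - <<'E'
from h import *
go([.642,-.192,.2445],0)
for c,(x0,y0,x1,y1) in(("side",(210,80,330,220)),):
    im,d=ctrl.camera(c);np.save(c+"6.npy",d);cv2.imwrite(f"pics/{c}6.png",cv2.resize(im[y0:y1,x0:x1],None,fx=4.2,fy=4.2,interpolation=cv2.INTER_CUBIC))
E
```

```text
time_s: 10.62
eef_pos: [0.6422, -0.1921, 0.24]
eef_rot: [-0.001, 0.708, -0.0, -0.706]
wrist_force: [-1.0, 0.0, -2.3]
opening: 0.112
t 10.62 pos [ 0.6422 -0.1921  0.24  ] F [-0.99  0.01 -2.27] tq [-0.04  0.    0.03] open 0.112
shift cm [-0.45 -0.01  0.02] rotvec [-0.002 -0.003  0.001] q6 1.1
tool axes y [-0. -1. -0.] z [-1.  0. -0.]
```

View pics/side6.png

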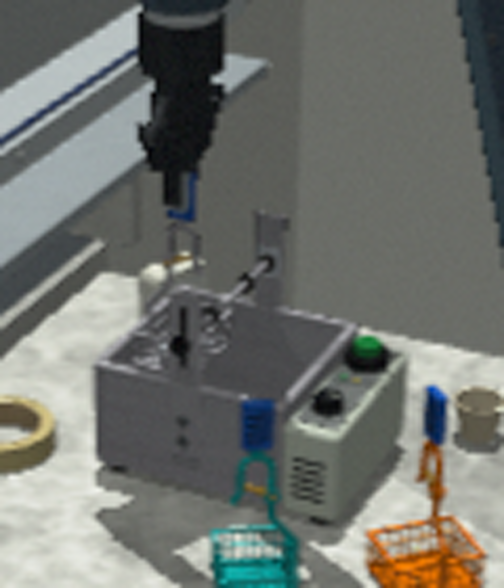

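Bar passes between nose and tray rim with room (16 mm / 25 mm). I'm sliding sideways under the mouth.

```bash
python3 -m creep '0 0 0 0.6 0 0 0; 0 0 0 0.8 0 0 0; 0 0 0 0.8 0 0 0; 0 0 0 0.8 0 0 0; 0 0 0 0.7 0 0 0; 0 0 0 0.4 0 0 0; 0 0 0 0 0 0 0; 0 0 0 0 0 0 0'
python3 - <<'E'
from h import *
go([.599,-.192,.24],0)
for c,(x0,y0,x1,y1) in(("side",(230,90,300,160)),):
    im,d=ctrl.camera(c);np.save(c+"7.npy",d);cv2.imwrite(f"pics/{c}7.png",cv2.resize(im[y0:y1,x0:x1],None,fx=8,fy=8,interpolation=cv2.INTER_CUBIC))
c="side"
o,R=tool();g=o["eef_pos"]+[0,0,.0125]
for n,off in(("grip",(0,0,0)),("nose",(-.0185,0,-.073)),("hinge",(.006,0,-.068)),("throat",(0,0,-.039))):
    p=w2px("side",g+np.array(off));print(n,p.round(1),"crop",((p-[230,90])*8).round())
for y in(-.156,-.192,-.228):
    p=w2px("side",(.597,y,.156));print(y,((p-[230,90])*8).round())
P=cloud(c,np.load(c+"7.npy")).reshape(-1,3)
k=(P[:,0]>.55)&(P[:,0]<.66)&(P[:,1]>-.21)&(P[:,1]<-.17)&(P[:,2]>.165)&(P[:,2]<.225)
print(P[k][P[k][:,2].argsort()].round(4))
k=(P[:,0]>.57)&(P[:,0]<.61)&(P[:,1]>-.26)&(P[:,1]<-.12)&(P[:,2]>.145)&(P[:,2]<.17)
print(P[k][P[k][:,1].argsort()].round(4))
E
```

```text
time_s: 11.68
eef_pos: [0.5992, -0.1928, 0.2433]
eef_rot: [0.0, 0.71, -0.001, -0.704]
wrist_force: [0.8, 1.3, -2.6]
opening: 0.108
t 11.68 pos [ 0.5992 -0.1928  0.2433] F [ 0.76  1.31 -2.56] tq [-0.02  0.02  0.02] open 0.108
shift cm [ 0.33 -0.08  0.02] rotvec [-0.002 -0.008 -0.002] q6 1.07
tool axes y [-0. -1.  0.] z [-1.    0.   -0.01]
grip [263.4 127. ] crop [267. 296.]
nose [267.6 146. ] crop [301. 448.]
hinge [261.7 143.6] crop [253. 428.]
throat [263.2 136.8] crop [266. 374.]
-0.156 [235. 525.]
-0.192 [268. 494.]
-0.228 [300. 463.]
[[ 0.6069 -0.1908  0.1657]
 [ 0.612  -0.1928  0.1679]
 [ 0.6077 -0.1925  0.169 ]
 [ 0.6136 -0.1962  0.1702]
 [ 0.6078 -0.1926  0.1731]
 [ 0.6095 -0.1962  0.1752]
 [ 0.6116 -0.2005  0.1771]
 [ 0.6091 -0.1864  0.1796]
 [ 0.6118 -0.1922  0.1807]
 [ 0.5784 -0.1909  0.1843]
 [ 0.6056 -0.1963  0.1844]
 [ 0.5749 -0.1921  0.1845]
 [ 0.581  -0.1966  0.1854]
 [ 0.6114 -0.1912  0.1854]
 [ 0.6179 -0.1961  0.186 ]
 [ 0.6066 -0.1898  0.187 ]
 [ 0.6125 -0.1848  0.1879]
 [ 0.5886 -0.1953  0.1884]
 [ 0.6119 -0.1921  0.189 ]
 [ 0.5806 -0.1867  0.1898]
 [ 0.5976 -0.196
[... 1958 characters left out ...]
 0.5897 -0.1895  0.1617]
 [ 0.5962 -0.1859  0.1619]
 [ 0.5911 -0.1837  0.164 ]
 [ 0.5939 -0.1809  0.1605]
 [ 0.588  -0.1771  0.1635]
 [ 0.5953 -0.1752  0.1628]
 [ 0.5951 -0.1749  0.1588]
 [ 0.5904 -0.1736  0.1605]
 [ 0.5982 -0.1639  0.1631]
 [ 0.5888 -0.1615  0.1538]
 [ 0.593  -0.1615  0.1654]
 [ 0.5887 -0.1613  0.1581]
 [ 0.5917 -0.1588  0.1627]
 [ 0.5993 -0.1576  0.1616]
 [ 0.5908 -0.1569  0.1597]
 [ 0.5864 -0.1562  0.1651]
 [ 0.594  -0.1549  0.164 ]
 [ 0.5895 -0.1543  0.157 ]
 [ 0.5971 -0.1531  0.1559]
 [ 0.5951 -0.1488  0.1625]
 [ 0.5903 -0.1472  0.1643]
 [ 0.5899 -0.1464  0.1606]
 [ 0.5924 -0.1431  0.1574]
 [ 0.5964 -0.143   0.1607]
 [ 0.594  -0.138   0.1594]
 [ 0.5911 -0.1321  0.1587]]
```

View pics/side7.png

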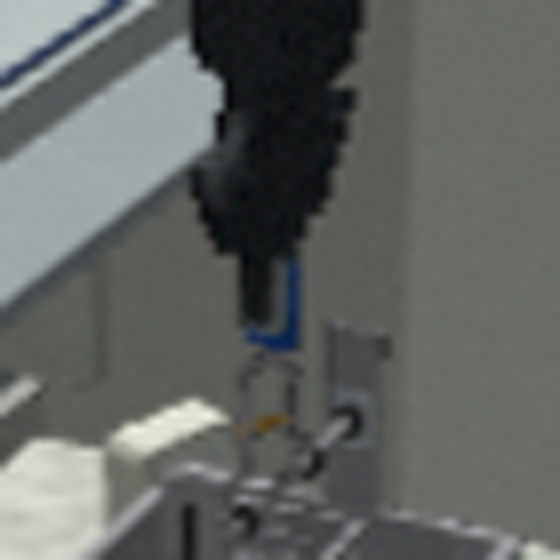

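The hook matches its prediction. The bar line's exact x relative to the hook I'll fit at sub-pixel level in the unobstructed image.

Run:
```python
from h import *
for f,cam in(("pics/side0.png","side"),("pics/side5r.png","side"),("pics/top0.png","top")):
    im=cv2.imread(f);g=cv2.cvtColor(im,cv2.COLOR_BGR2GRAY).astype(np.float32)
    for x in(.597,):
        a=w2px(cam,(x,-.16,.157));b=w2px(cam,(x,-.224,.157))
        n=np.array([-(b-a)[1],(b-a)[0]]);n/=np.linalg.norm(n)
        s=np.arange(-6,6.01,.5)
        prof=[]
        for w in np.linspace(.15,.85,15):
            p=a+(b-a)*w+n*s[:,None]
            prof.append(cv2.remap(g,p[:,0].astype(np.float32)[None],p[:,1].astype(np.float32)[None],cv2.INTER_LINEAR)[0])
        m=np.median(prof,0)
        nx=(w2px(cam,(x+.001,-.19,.157))-w2px(cam,(x,-.19,.157)))@n;nz=(w2px(cam,(x,-.19,.158))-w2px(cam,(x,-.19,.157)))@n
        print(f,"n",n.round(2),"px/mm x,z",nx.round(3),nz.round(3));print(list(zip(s.tolist(),m.round().astype(int).tolist())))
```

```text
pics/side0.png n [0.69 0.72] px/mm x,z -0.205 -0.17
[(-6.0, 91), (-5.5, 92), (-5.0, 90), (-4.5, 89), (-4.0, 89), (-3.5, 90), (-3.0, 90), (-2.5, 93), (-2.0, 93), (-1.5, 104), (-1.0, 124), (-0.5, 133), (0.0, 118), (0.5, 97), (1.0, 80), (1.5, 75), (2.0, 76), (2.5, 77), (3.0, 77), (3.5, 77), (4.0, 75), (4.5, 76), (5.0, 76), (5.5, 77), (6.0, 77)]
pics/side5r.png n [0.69 0.72] px/mm x,z -0.205 -0.17
[(-6.0, 97), (-5.5, 94), (-5.0, 94), (-4.5, 93), (-4.0, 93), (-3.5, 93), (-3.0, 92), (-2.5, 92), (-2.0, 96), (-1.5, 107), (-1.0, 128), (-0.5, 138), (0.0, 123), (0.5, 100), (1.0, 80), (1.5, 74), (2.0, 73), (2.5, 74), (3.0, 73), (3.5, 73), (4.0, 73), (4.5, 73), (5.0, 73), (5.5, 73), (6.0, 73)]
pics/top0.png n [0.01 1.  ] px/mm x,z -0.327 -0.043
[(-6.0, 147), (-5.5, 147), (-5.0, 147), (-4.5, 146), (-4.0, 146), (-3.5, 146), (-3.0, 146), (-2.5, 146), (-2.0, 142), (-1.5, 133), (-1.0, 127), (-0.5, 127), (0.0, 124), (0.5, 118), (1.0, 117), (1.5, 126), (2.0, 134), (2.5, 140), (3.0, 146), (3.5, 147), (4.0, 148), (4.5, 147), (5.0, 146), (5.5, 146), (6.0, 145)]
```

Bar at x ≈ 0.597, z ≈ 0.158; the mouth's middle is at 0.597. I'm going down gently, feeling.

```bash
python3 -m creep '0 0.5 0 0 0 -0.008 0; 0 0.5 0 0 0 0 0; 0 0.4 0 0 0 0 0; 0 0.2 0 0 0 0 0; 0 0 0 0 0 0 0'
python3 - <<'E'
from h import *
go([.599,-.192,.1845],0)
E
```

```text
time_s: 12.35
eef_pos: [0.5993, -0.1926, 0.2251]
eef_rot: [0.0, -0.706, 0.001, 0.708]
wrist_force: [0.2, -0.6, -2.4]
opening: 0.11
t 12.35 pos [ 0.5993 -0.1926  0.2251] F [ 0.22 -0.57 -2.43] tq [-0.   -0.02 -0.05] open 0.11
shift cm [ 4.06 -0.06  0.03] rotvec [-0.001  0.002 -0.001] q6 1.07
tool axes y [-0. -1.  0.] z [-1.  0.  0.]
```

```bash
python3 -m creep '0 0.3 0 0 0 0 0; 0 0.3 0 0 0 0 0; 0 0.2 0 0 0 0 0; 0 0 0 0 0 0 0'; python3 -m creep '0 0.3 0 0 0 0 0; 0 0.3 0 0 0 0 0; 0 0 0 0 0 0 0'
python3 - <<'E'
from h import *
go([.599,-.192,.1845],0)
E
```

```text
time_s: 12.85
eef_pos: [0.5994, -0.1926, 0.2169]
eef_rot: [-0.0, -0.707, 0.001, 0.708]
wrist_force: [0.1, 0.1, -1.9]
opening: 0.113
time_s: 13.22
eef_pos: [0.6003, -0.193, 0.212]
eef_rot: [0.0, 0.707, -0.001, -0.707]
wrist_force: [-0.2, 0.7, 0.9]
opening: 0.106
t 13.22 pos [ 0.6003 -0.193   0.212 ] F [-0.17  0.66  0.9 ] tq [ 0.08 -0.05  0.02] open 0.106
shift cm [ 2.75 -0.11  0.13] rotvec [-0.001 -0.001 -0.003] q6 1.07
tool axes y [-0. -1.  0.] z [-1.  0. -0.]
```

Contact with the gate (about 3 N up). Continuing in small steps.

```bash
python3 -m creep '0 0.3 0 0.1 0 0 0; 0 0.3 0 0 0 0 0; 0 0 0 0 0 0 0'; python3 -m creep '0 0.3 0 0 0 0 0; 0 0.3 0 0 0 0 0; 0 0 0 0 0 0 0'
python3 - <<'E'
from h import *
go([.599,-.192,.1845],0)
E
```

```text
time_s: 13.6
eef_pos: [0.6004, -0.1934, 0.2072]
eef_rot: [0.001, 0.709, -0.002, -0.706]
wrist_force: [1.6, 0.2, 0.4]
opening: 0.11
time_s: 13.98
eef_pos: [0.6011, -0.1937, 0.201]
eef_rot: [0.001, 0.709, -0.002, -0.705]
wrist_force: [2.7, -1.0, 0.1]
opening: 0.109
t 13.97 pos [ 0.6011 -0.1937  0.201 ] F [ 2.71 -0.98  0.14] tq [-0.05 -0.63  0.  ] open 0.109
shift cm [ 1.65 -0.18  0.22] rotvec [-0.001 -0.006 -0.005] q6 1.07
tool axes y [-0. -1.  0.] z [-1.    0.   -0.01]
```

```bash
python3 -m creep '0 0.2 -0.1 0.2 0 -0.006 -0.004; 0 0.3 0 0.1 0 0 0; 0 0 0 0 0 0 0'; python3 -m creep '0 0.3 0 0 0 0 0; 0 0 0 0 0 0 0'
python3 - <<'E'
from h import *
go([.599,-.192,.1845],0)
E
```

```text
time_s: 14.35
eef_pos: [0.5986, -0.1932, 0.1958]
eef_rot: [-0.0, 0.708, -0.001, -0.707]
wrist_force: [3.4, -1.2, -1.2]
opening: 0.106
time_s: 14.6
eef_pos: [0.5987, -0.1929, 0.1921]
eef_rot: [-0.0, 0.708, -0.001, -0.707]
wrist_force: [4.0, -0.5, -3.8]
opening: 0.106
t 14.6 pos [ 0.5987 -0.1929  0.1921] F [ 4.01 -0.54 -3.78] tq [-0.19 -0.99 -0.01] open 0.106
shift cm [ 0.76 -0.09 -0.03] rotvec [-0.002 -0.002 -0.001] q6 1.07
tool axes y [-0. -1.  0.] z [-1.  0. -0.]
```

```bash
python3 -m creep '0 0.3 0 0 0 0 0; 0 0 0 0 0 0 0';  python3 -m creep '0 0.2 0 0 0 0 0; 0 0 0 0 0 0 0'
python3 - <<'E'
from h import *
go([.599,-.192,.1845],0)
E
```

```text
time_s: 14.85
eef_pos: [0.5973, -0.1921, 0.1875]
eef_rot: [0.001, -0.706, 0.0, 0.708]
wrist_force: [0.4, 0.3, -2.6]
opening: 0.104
time_s: 15.1
eef_pos: [0.596, -0.1917, 0.1843]
eef_rot: [0.001, -0.705, -0.0, 0.709]
wrist_force: [0.4, -0.4, -2.1]
opening: 0.107
t 15.1 pos [ 0.596  -0.1917  0.1843] F [ 0.43 -0.4  -2.12] tq [ 0.05 -0.1  -0.03] open 0.107
shift cm [-0.03  0.03 -0.3 ] rotvec [-0.001  0.006  0.002] q6 1.07
tool axes y [-0. -1. -0.] z [-1.    0.    0.01]
```

The sideways load vanished: the gate has flicked shut. Feeling for the bend now.

```bash
python3 -m creep '0 0.15 0 -0.15 0 0.004 0; 0 0 0 0 0 0 0';  python3 -m creep '0 0.15 0 0 0 0 0; 0 0 0 0 0 0 0'; python3 -m creep '0 0.1 0 0 0 0 0; 0 0 0 0 0 0 0'
python3 - <<'E'
from h import *
go([.599,-.192,.1845],0)
E
```

```text
time_s: 15.35
eef_pos: [0.5973, -0.1919, 0.1834]
eef_rot: [0.001, -0.706, -0.0, 0.708]
wrist_force: [-0.2, 0.5, 0.2]
opening: 0.111
time_s: 15.6
eef_pos: [0.5974, -0.1919, 0.183]
eef_rot: [0.001, -0.707, -0.0, 0.708]
wrist_force: [-3.4, 0.7, 1.4]
opening: 0.108
time_s: 15.85
eef_pos: [0.5974, -0.1919, 0.1827]
eef_rot: [0.001, -0.707, -0.0, 0.708]
wrist_force: [-2.4, 1.7, 3.3]
opening: 0.108
t 15.85 pos [ 0.5974 -0.1919  0.1827] F [-2.39  1.7   3.32] tq [0.22 0.59 0.05] open 0.108
shift cm [-0.18  0.01 -0.16] rotvec [-0.001  0.001  0.001] q6 1.07
tool axes y [-0. -1. -0.] z [-1.  0.  0.]
```

The bend is on the bar (about 5 N). Now the tug: lifting to bring the bar onto the gate.

```bash
python3 -m creep '0 -0.4 0 0 0 0 0; 0 -0.4 0 0 0 0 0; 0 -0.4 0 0 0 0 0; 0 -0.1 0 0 0 0 0; 0 0 0 0 0 0 0'; python3 -m creep '0 -0.2 0 0 0 0 0; 0 0 0 0 0 0 0'
python3 - <<'E'
from h import *
go([.599,-.192,.200],0)
E
```

```text
time_s: 16.48
eef_pos: [0.5973, -0.1918, 0.1942]
eef_rot: [0.001, -0.706, -0.0, 0.708]
wrist_force: [-0.8, -0.0, -2.4]
opening: 0.107
time_s: 16.73
eef_pos: [0.5972, -0.1918, 0.1962]
eef_rot: [0.001, -0.706, -0.0, 0.708]
wrist_force: [-0.8, -0.2, -1.7]
opening: 0.106
t 16.73 pos [ 0.5972 -0.1918  0.1962] F [-0.83 -0.17 -1.69] tq [ 0.03 -0.   -0.01] open 0.106
shift cm [-0.38  0.02 -0.18] rotvec [-0.001  0.002  0.002] q6 1.07
tool axes y [-0. -1. -0.] z [-1.  0.  0.]
```

```bash
python3 -m creep '0 -0.2 0 0 0 0 0; 0 0 0 0 0 0 0'; python3 -m creep '0 -0.15 0 0 0 0 0; 0 0 0 0 0 0 0'; python3 -m creep '0 -0.1 0 0 0 0 0; 0 0 0 0 0 0 0'
```

```text
time_s: 16.98
eef_pos: [0.5972, -0.1918, 0.1982]
eef_rot: [0.001, -0.706, -0.0, 0.708]
wrist_force: [-0.5, -0.7, -1.3]
opening: 0.108
time_s: 17.23
eef_pos: [0.5972, -0.1918, 0.1998]
eef_rot: [0.001, -0.706, -0.0, 0.708]
wrist_force: [-0.8, 0.1, -1.8]
opening: 0.104
time_s: 17.48
eef_pos: [0.5972, -0.1918, 0.2009]
eef_rot: [0.001, -0.706, -0.0, 0.708]
wrist_force: [-0.6, 0.5, -2.8]
opening: 0.11
```

```bash
python3 -m creep '0 -0.1 0 0 0 0 0; 0 0 0 0 0 0 0'; python3 -m creep '0 -0.1 0 0 0 0 0; 0 0 0 0 0 0 0'
```

```text
time_s: 17.73
eef_pos: [0.5971, -0.1917, 0.2017]
eef_rot: [0.001, -0.706, -0.0, 0.708]
wrist_force: [1.1, 0.4, -3.3]
opening: 0.107
time_s: 17.98
eef_pos: [0.5968, -0.1916, 0.2021]
eef_rot: [0.002, -0.706, -0.0, 0.708]
wrist_force: [0.6, -0.5, -4.4]
opening: 0.105
```

```bash
python3 -m creep '0 -0.15 0 0 0 0 0; 0 -0.05 0 0 0 0 0'; python3 -m creep '0 -0.15 0 0 0 0 0; 0 -0.05 0 0 0 0 0'
```

```text
time_s: 18.23
eef_pos: [0.5964, -0.1914, 0.2031]
eef_rot: [0.002, -0.705, -0.001, 0.709]
wrist_force: [0.0, 0.1, -6.9]
opening: 0.105
time_s: 18.48
eef_pos: [0.5959, -0.1911, 0.2038]
eef_rot: [0.002, -0.705, -0.001, 0.709]
wrist_force: [1.3, -0.8, -10.0]
opening: 0.109
```

Net pull about 7.5 N: holding it.

```bash
python3 -m creep '0 -0.05 0 0 0 0 0; 0 0 0 0 0 0 0'; python3 -m creep '0 -0.05 0 0 0 0 0; 0 0 0 0 0 0 0'
python3 - <<'E'
from h import *
im,d=ctrl.camera("side");cv2.imwrite("pics/s8.png",cv2.resize(im[90:160,230:300],None,fx=8,fy=8,interpolation=cv2.INTER_CUBIC))
E
```

```text
time_s: 18.73
eef_pos: [0.5957, -0.1911, 0.2038]
eef_rot: [0.002, -0.705, -0.001, 0.71]
wrist_force: [1.9, -0.3, -8.7]
opening: 0.106
time_s: 18.98
eef_pos: [0.5956, -0.191, 0.2041]
eef_rot: [0.002, -0.704, -0.001, 0.71]
wrist_force: [1.8, -0.8, -11.1]
opening: 0.109
```

View pics/s8.png

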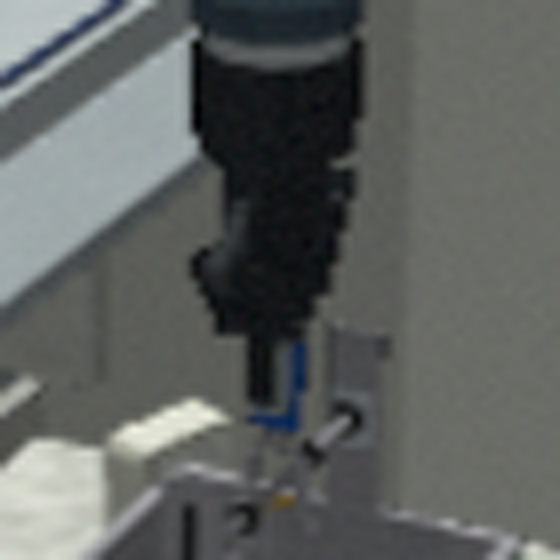

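The gate (brass, 285,497) is shut under the bar and holds 7–9 N. I'll hold about 0.4 s more, then let it down.

```bash
python3 -m creep '0 0 0 0 0 0 0; 0 -0.03 0 0 0 0 0; 0 0 0 0 0 0 0'; python3 -m creep '0 0.2 0 0 0 0.003 0; 0 0.4 0 -0.15 0 0.003 0; 0 0.4 0 0 0 0 0; 0 0.4 0 0 0 0 0; 0 0.3 0 0 0 0 0; 0 0 0 0 0 0 0'
python3 - <<'E'
from h import *
go([.597,-.192,.1832],0)
E
```

```text
time_s: 19.4
eef_pos: [0.5955, -0.191, 0.2042]
eef_rot: [0.002, -0.704, -0.001, 0.71]
wrist_force: [1.4, -0.4, -11.0]
opening: 0.11
time_s: 20.15
eef_pos: [0.5987, -0.1917, 0.19]
eef_rot: [-0.001, 0.708, 0.0, -0.706]
wrist_force: [0.0, 0.3, -2.6]
opening: 0.106
t 20.15 pos [ 0.5987 -0.1917  0.19  ] F [ 0.04  0.28 -2.63] tq [-0.01  0.03  0.03] open 0.106
shift cm [0.68 0.04 0.17] rotvec [-0.001 -0.004  0.003] q6 1.07
tool axes y [-0. -1. -0.] z [-1.  0. -0.]
```

```bash
python3 -m creep '0 0.3 0 0.15 0 -0.003 0; 0 0.2 0 0 0 0 0; 0 0 0 0 0 0 0'; python3 -m creep '0 0.15 0 0 0 0 0; 0 0 0 0 0 0 0'
python3 - <<'E'
from h import *
go([.597,-.192,.1832],0)
E
```

```text
time_s: 20.52
eef_pos: [0.5971, -0.1917, 0.1848]
eef_rot: [-0.001, 0.707, 0.0, -0.707]
wrist_force: [0.3, 0.7, -2.1]
opening: 0.105
time_s: 20.78
eef_pos: [0.5974, -0.1918, 0.1837]
eef_rot: [-0.001, 0.707, 0.0, -0.707]
wrist_force: [-0.8, -0.2, -1.5]
opening: 0.102
t 20.77 pos [ 0.5974 -0.1918  0.1837] F [-0.76 -0.22 -1.5 ] tq [ 0.09  0.08 -0.02] open 0.102
shift cm [0.05 0.02 0.04] rotvec [-0.001 -0.001  0.002] q6 1.07
tool axes y [-0. -1. -0.] z [-1.  0. -0.]
```

```bash
python3 -m creep '0 0.08 0 0 0 0 0; 0 0 0 0 0 0 0'; python3 -m creep '0.1 0 0 0 0 0 0; 0.2 0 0 0 0 0 0; 0.3 0 0 0 0 0 0; 0.45 0 0 0 0 0 0; 0.45 0 0 0 0 0 0'; python3 -m creep '0.45 -0.5 0 0 0 0 0; 0.45 -1 0 0 0 0 0; 0.45 -2 0 0 0 0 0; 0.45 -3 0 0 0 0 0; 0.45 -4 0 0 0 0 0; 0.45 0 0 0 0 0 0'
python3 - <<'E'
from h import *
for c,(x0,y0,x1,y1) in(("side",(220,80,320,200)),("top",(290,130,390,230))):
    im,d=ctrl.camera(c);np.save(c+"9.npy",d);cv2.imwrite(f"pics/{c}9.png",cv2.resize(im[y0:y1,x0:x1],None,fx=5,fy=5,interpolation=cv2.INTER_CUBIC))
go([.477,-.238,.30],0)
E
```

```text
time_s: 21.02
eef_pos: [0.5975, -0.1918, 0.1835]
eef_rot: [-0.001, 0.708, 0.0, -0.707]
wrist_force: [0.1, 0.5, -1.3]
opening: 0.116
time_s: 21.65
eef_pos: [0.5982, -0.1922, 0.1843]
eef_rot: [-0.001, 0.708, -0.0, -0.706]
wrist_force: [-0.1, -0.4, 0.1]
opening: 0.45
time_s: 22.4
eef_pos: [0.5983, -0.1926, 0.2961]
eef_rot: [-0.0, 0.709, -0.001, -0.705]
wrist_force: [0.2, 0.0, -0.1]
opening: 0.449
t 22.5 pos [ 0.5966 -0.1917  0.2916] F [-0.21 -0.48  0.34] tq [-0.02  0.01  0.  ] open 0.453
shift cm [-0.85  4.64 11.95] rotvec [-0.002  0.     0.003] q6 1.07
tool axes y [-0. -1. -0.] z [-1.  0.  0.]
```

View pics/side9.png

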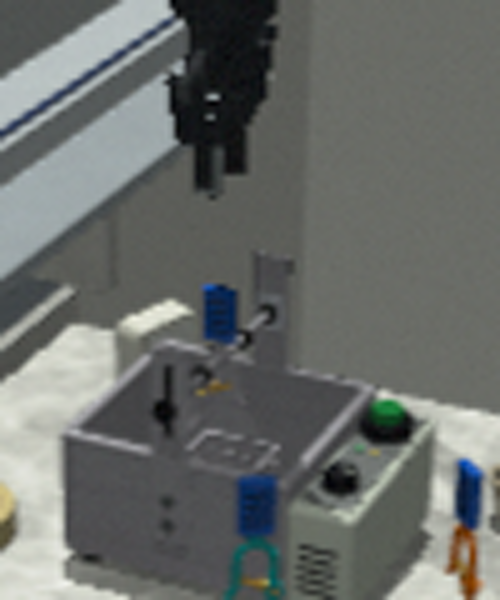

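View pics/top9.png

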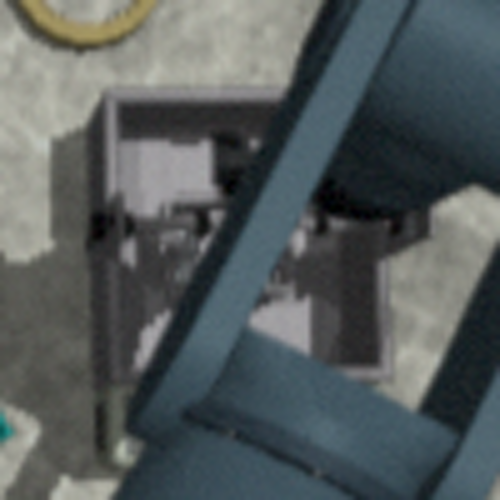

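The basket hangs upright between the collars (grip 220,315; collars 202,377 / 242,338), gate shut below the bar (212,388). Now the green button.

```bash
python3 -m creep '0 -0.5 0.8 2 0 0 0; 0 0 1.2 3 0 0 0; 0 0 1.2 3 0 0 0; 0 0 1.2 3 0 0 0; 0 0 0.5 1.3 0 0 0; 0 0 0 0 0 0 0; 0 0 0 0 0 0 0'
python3 - <<'E'
from h import *
im,d=ctrl.camera("side");c=cloud("side",d)
hsv=cv2.cvtColor(im,cv2.COLOR_BGR2HSV);v,u=np.mgrid[:384,:512]
k=(hsv[...,0]>45)&(hsv[...,0]<80)&(hsv[...,1]>100)&(u>285)&(u<310)&(v>150)&(v<175);print(k.sum(),np.median(c[k],0),np.percentile(c[k],[5,95],axis=0))
im,d=ctrl.camera("top");cv2.imwrite("pics/t10.png",im)
go([.477,-.238,.135],0)
b=cv2.imread("pics/top0.png");hsv=cv2.cvtColor(b,cv2.COLOR_BGR2HSV)
ct=cloud("top",np.load("top0.npy"))
k=(hsv[...,0]>45)&(hsv[...,0]<85)&(hsv[...,1]>100)&(u>346)&(u<370)&(v>200)&(v<225)&(ct[...,2]>.11)
print(u[k].min(),u[k].max(),v[k].min(),v[k].max(),px2w("top",u[k].mean(),v[k].mean(),np.median(np.load("top0.npy")[k])))
E
```

```text
time_s: 23.38
eef_pos: [0.4677, -0.2387, 0.2881]
eef_rot: [0.004, -0.703, -0.004, 0.711]
wrist_force: [0.4, -0.0, 0.8]
opening: -0.003
30 [ 0.47701577 -0.23422857  0.11927721] [[ 0.46519334 -0.25601225  0.10762103]
 [ 0.49622223 -0.22389947  0.12352101]]
t 23.48 pos [ 0.4678 -0.2387  0.2882] F [ 0.31  0.18 -0.66] tq [-0.04 -0.03 -0.02] open -0.0
shift cm [15.3   0.11 -1.1 ] rotvec [-0.     0.012  0.012] q6 0.87
tool axes y [-0.   -1.   -0.01] z [-1.    0.    0.01]
351 359 209 218 [ 0.47834568 -0.23771435  0.11912205]
```

Button at (0.478, −0.237, 0.121) from both cameras. I'm going down above it.

```bash
python3 -m creep '0 3 0 -0.8 0 0.01 0.01; 0 4 0 -0.2 0 0 0; 0 4 0 0 0 0 0; 0 2.5 0 0 0 0 0; 0 0.5 0 0 0 0 0; 0 0 0 0 0 0 0'
python3 - <<'E'
from h import *
go([.478,-.237,.121],0)
E
```

```text
time_s: 24.22
eef_pos: [0.4826, -0.2372, 0.1457]
eef_rot: [0.002, 0.708, 0.002, -0.706]
wrist_force: [0.7, 0.6, 0.2]
opening: 0.0
t 24.23 pos [ 0.4826 -0.2372  0.1457] F [0.67 0.61 0.17] tq [ 0.02 -0.02 -0.01] open 0.0
shift cm [ 2.47 -0.02  0.47] rotvec [ 0.005 -0.002 -0.001] q6 0.89
tool axes y [ 0.01 -1.    0.  ] z [-1.   -0.01 -0.  ]
```

```bash
python3 -m creep '0 0.8 0 0.45 0 0 0; 0 0.8 0 0 0 0 0; 0 0.4 0 0 0 0 0; 0 0 0 0 0 0 0'; python3 -m creep '0 0.3 0 0 0 0 0; 0 0.3 0 0 0 0 0'; python3 -m creep '0 0.2 0 0 0 0 0; 0 0.2 0 0 0 0 0'
```

```text
time_s: 24.72
eef_pos: [0.4795, -0.2384, 0.1273]
eef_rot: [0.003, 0.709, 0.001, -0.705]
wrist_force: [-0.2, -0.2, 0.2]
opening: 0.003
time_s: 24.98
eef_pos: [0.48, -0.2387, 0.1216]
eef_rot: [0.003, 0.71, 0.0, -0.705]
wrist_force: [-0.4, 0.5, -0.3]
opening: -0.0
time_s: 25.22
eef_pos: [0.48, -0.2387, 0.1176]
eef_rot: [0.003, 0.71, 0.0, -0.705]
wrist_force: [-0.3, 1.6, 3.0]
opening: -0.002
```

```bash
python3 -m creep '0 0.2 0 0 0 0 0; 0 0.2 0 0 0 0 0'; python3 -m creep '0 0.2 0 0 0 0 0; 0 0.1 0 0 0 0 0'
```

```text
time_s: 25.48
eef_pos: [0.4801, -0.2388, 0.1149]
eef_rot: [0.004, 0.71, 0.0, -0.705]
wrist_force: [-7.3, 6.0, 22.5]
opening: 0.001
time_s: 25.72
eef_pos: [0.4801, -0.2388, 0.1152]
eef_rot: [0.004, 0.709, 0.001, -0.705]
wrist_force: [-3.8, 1.7, 8.8]
opening: -0.0
```

Button bottomed out (about 6 mm travel, force rise to 22 N). I'm backing off and checking.

```bash
python3 -m creep '0 -0.5 0 0 0 0 0; 0 -2 0 0 0 0 0; 0 -4 0 0 0 0 0; 0 -4 0 2 0 0 0; 0 -3 0 4 0 0 0; 0 0 -2 4 0 0 0; 0 0 -2 3 0 0 0; 0 0 0 0 0 0 0; 0 0 0 0 0 0 0'
python3 - <<'E'
from h import *
for c,(x0,y0,x1,y1) in(("side",(150,80,350,280)),("top",(280,120,400,260))):
    im,d=ctrl.camera(c);np.save(c+"11.npy",d);f=3 if c=="side" else 4.2;cv2.imwrite(f"pics/{c}11.png",cv2.resize(im[y0:y1,x0:x1],None,fx=f,fy=f,interpolation=cv2.INTER_CUBIC))
P=cloud("side",np.load("side11.npy"));q=P[(P[...,0]>.57)&(P[...,0]<.63)&(P[...,1]>-.22)&(P[...,1]<-.16)&(P[...,2]>.178)&(P[...,2]<.24)]
print(np.percentile(q,[2,50,98],axis=0).round(3))
print(ctrl.get_obs()["wrist_force"],ctrl.get_obs()["eef_pos"])
E
```

```text
time_s: 26.85
eef_pos: [0.3467, -0.1994, 0.2534]
eef_rot: [0.005, 0.71, -0.001, -0.704]
wrist_force: [0.0, 0.1, 1.0]
opening: 0.002
[[ 0.582 -0.196  0.179]
 [ 0.593 -0.188  0.2  ]
 [ 0.607 -0.18   0.218]]
[-0.10709703  0.51846241  0.9287755 ] [ 0.34676812 -0.1993122   0.25309323]
```

View pics/side11.png

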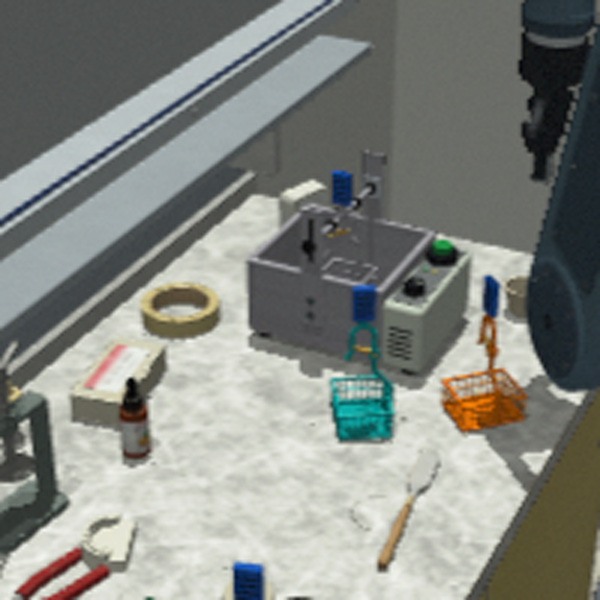

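View pics/top11.png

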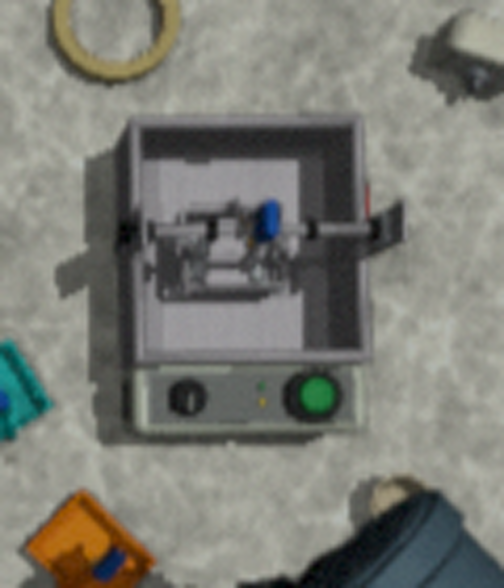

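Basket hangs level over the bath between the collars (top: grip at 270,218; collars 210/312, 228). The button is back out, and the bottle and the look-alikes are unmoved. The arm is clear.

Run:
```python
from bench import ctrl
print(ctrl.hand_in())
```

```text
the job is handed in; nothing more can be done
None
```

The steel basket, with the framework in it, now hangs on the bar between the two collars, and I pressed the start button. I handed the job in at about 27 s, well under the 69 s limit.

- **Hooking on:** I brought the basket in from behind the bar and pressed it down, with less than about 5 N of force. The sideways load then dropped away, which I took as the gate flicking shut. After that I felt the bend come to rest on the bar.
- **Tug:** I pulled upward with about 6–9 N net for about 1 s, and the shut gate held. Then I let the basket down into the bend and let go.
- **Start button:** I pressed it to its stop over about 6 mm of travel. It took a brief peak of about 22 N at the end, more than the 4 N it needs.

**Last checks:** The pictures show the basket hanging upright, with the blue grip's top at z = 0.218, which matches the bar lying in the bend. The picture taken just after I let go shows the gate shut below the bar. The bottle stands where it was, and the arm was touching nothing.

**Not fully checked:** The arm partly hid the crucible in the last pictures; I never went near it, and what shows of it looks unmoved. No picture shows a sign that the bath is running, so the press is confirmed only by the force and travel I felt.

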